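# Restock the tilted counter display and slide in its price plaque

### The arm

A 6-joint arm with a two-finger parallel gripper is mounted at the origin on the work surface. World frame = base frame: x ahead of the robot, y to its left, z up, the work surface at z = 0. Lengths are in mm, angles in rad, forces in N, time in s.
With the tool pointing down it reaches from about 400 to 925 mm from the base axis. Payload 12.5 kg.
Tool frame: the origin (TCP) lies on the mounting face of the last link; the fingertips stand 190 mm ahead of it and the grasp point (between the pads) lies 171 mm ahead of it; z points along the fingers, y is the line along which they close (so a half turn about z gives the same grasp; the last joint's range is limited). The gripper opens to 95 mm and grips with 3 to 60 N. Pads are 20 mm wide; open, the fingers measure 119 mm over their backs; the gripper's body (75 mm by 180 mm) begins 59 mm behind the grasp point.
Start: joints at [-1.381, 0.491, 1.559, -0, 1.092, -0.106], TCP at [182.21, -597.85, 404.761] pointing down, gripper open.
Joint ranges: [-3.1, 3.1], [-0.84, 2.19], [0.05, 2.79], [-1.13, 4.28], [0.06, 2.93], [-2.69, 2.69]. Speed limits (rad/s): [2.22, 2.22, 2.79, 3.14, 3.14, 3.14].

### API

Orientations are given as [roll, pitch, yaw] about the fixed x, y, z axes, in that order (R = Rz(yaw) Ry(pitch) Rx(roll)).
In Python, from cell import env gives the robot as it stands.
- The arm moves only by the tool carry_out, never from a script. Its argument "series" is a list of rows, each a list of 5 numbers: the shift along the tool's x, y, z in m, then the turn about the tool's z in degrees, then the opening, from 0 (shut) to 1 (fully open). A call has 1 to 20 rows; each row is the pose to reach, as a shift and turn from the pose commanded when the call began, along the tool's axes at that moment; what a row does not reach only later rows make up. A row lasts 1/8 s, in which the tool goes at most 62.5 mm and 10.7 degrees, less where a joint would pass 70% of its speed; a pose out of reach is approached as far as the arm can. A call with a gripper value outside its range is refused whole. The fingers move at their own pace and stop on an object; the grip force is fixed at half the most. Time passes only in rows, so rows that repeat a pose let the fingers close. It gives the time, the measured TCP pose, the force, the opening and the grip force at its end, in the units of the state.
- env.state(): the state, without advancing time (a new reading comes with each control period).
- env.read_camera(name): name is "scene" or "top" or "wrist"; returns (picture, depth): 400x640x3 uint8, red, green, blue; 400x640 float32, mm along the optical axis (not along the pixel's ray), 0 where there is no reading.
- env.get_calibration(name): a dict with "intrinsics" (3x3 intrinsics, pixels), "cam_to_world" (4x4, takes a point from camera to world coordinates); the wrist camera has in their place "T_tool_cam" (4x4, takes a point from camera to tool coordinates, whose origin is the TCP and whose axes are the flange's). Camera axes: x right, y up, looking along -z (the intrinsics and any distortion apply to the point x, -y, -z); pixel columns grow to the right and rows downward; lengths in mm; the calibration is good to about 2 mm. A picture is of the moment at which its call begins: read the wrist's pose just before it. get_calibration takes no time and is no camera call.
- env.job_done(): hands the job in; it is judged then, once.
The state is a dict: "t": time; "joints": joint angles; "qvel": joint speeds; "tau": joint torques, N m; "eef_pos": TCP position; "tcp_rot": TCP orientation; "ft_force": force on the tool from outside, world axes, zero at the start; "moment": the same for the moment, N m; "opening": opening from 0.0 (shut) to 1.0 (fully open); "grip_force": force on a finger pad.
Only numpy, scipy, OpenCV 4.12 (cv2) and the standard library are available. Lean on these libraries where they do the work, as an engineer would, in place of code of your own. Each camera call takes 0.05 s, during which the arm holds its last target. There are 200 camera calls.

### The job

First push the large carton, left part way up the display rack's sloping shelf, down so that its end lies square against the backstop. Then lay the medium carton flat on it and the small carton on top of that, each in the middle of the shelf with its end square against the backstop, set down and not dropped; finally take the white price plaque from its wooden rest and slide it fully down into the metal pocket beside the shelf. Let go of everything and leave the can, the jar and the calculator where they are.

Things in the scene. Friction and masses are not known exactly. Their poses are not given: they have to be found in the camera images.
- rack: counter display rack fixed to the counter, white sheet metal with orange edging; a foot plate 8 mm thick carries the tilted deck (deck) and, on the rack's +y side beside the deck, an aluminium pocket (pocket). Origin on the counter under the line where deck and backstop meet, at mid-width; x points away from the backstop, level, z up
- deck: the rack's sloping shelf, 215 mm long (x) by 130 mm wide (y), low edge towards the robot, 18 deg slope, no side walls. A backstop 82 mm high, 6 mm thick stands square to it at the low edge. Origin on its top face where it meets the backstop, mid-width, 36 mm above the counter; x runs up the slope, z square out of the deck. Friction holds a carton where it is put: it does not slide by itself
- pocket (a point): centre of the floor of the upright aluminium plaque pocket, open on top; floor 12 mm above the counter, 70 mm in x and 135 mm in y from rack, same axes. Inside 11 mm (x) by 84 mm (y), 40 mm deep, walls 4 mm; its two long walls end in flared lips reaching 9 mm higher
- carton_large: the largest flat brown cardboard carton with a white label and a black band near each end, 150 x 66 x 24 mm, about 0.3 kg; it starts lying on the deck, left a few centimetres short of the backstop and a little askew. Origin at the centre of its underside, x along its length, y across its width, z up; the same when turned half round
- carton_medium: the medium carton of the same look, 125 x 60 x 24 mm, about 0.22 kg; starts flat on the counter on the robot's right, lying roughly crosswise (its length near the y axis). Origin at the centre of its underside, x along its length, y across its width, z up; the same when turned half round
- carton_small: the small carton of the same look, 100 x 54 x 24 mm, about 0.16 kg; starts flat on the counter on the robot's right, lying roughly crosswise (its length near the y axis); it and the medium one change places. Origin at the centre of its underside, x along its length, y across its width, z up; the same when turned half round
- rest: wooden rest fixed to the counter, 60 x 100 mm and 28 mm high, with a slot 9.8 mm wide and 22 mm deep along its y axis, open at both ends, in which the plaque stands at the start. Origin at the centre of its underside
- plaque: blank white rigid price plaque, 8 mm thick (x), 80 mm wide (y), 100 mm high (z), about 75 g, standing upright in the rest with its foot 6 mm above the counter. Origin at the centre of its lower edge; turned half round about z it is the same
- food_can: steel food can, 74 mm across, 110 mm high, standing on the right beyond the loose cartons; bystander. Origin at the centre of its underside
- jar: closed amber glass jar, 66 mm across, 90 mm high, standing between robot and plaque; bystander. Origin at the centre of its underside
- calculator: grey desk calculator, 75 x 120 x 18 mm, lying flat beyond the plaque; bystander. Origin at the centre of its underside

How it is judged (in metres and radians):
On the way, in this order (a step that is already met when the one before it is completed fails the run):
1. the large carton lies flat on the deck, square against the backstop (x of carton_large in the frame of deck between 0.069 and 0.081 m and y of carton_large in the frame of deck between -0.015 and 0.015 m and z of carton_large in the frame of deck between -0.005 and 0.005 m and angle between the x axis of carton_large and the x axis of deck, either way round below 0.1 rad and angle between the z axis of carton_large and the z axis of deck, either way round below 0.1 rad), for 0.2 s.
2. the medium carton lies flat on the large one, square against the backstop, let go (all of step 1 and x of carton_medium in the frame of deck between 0.0565 and 0.0685 m and y of carton_medium in the frame of deck between -0.015 and 0.015 m and z of carton_medium in the frame of deck between 0.019 and 0.029 m and angle between the x axis of carton_medium and the x axis of deck, either way round below 0.1 rad and angle between the z axis of carton_medium and the z axis of deck, either way round below 0.1 rad and contact force between the fingers and carton_medium below 0.05 N), for 0.2 s.
3. the small carton lies flat on the medium one, square against the backstop, let go (all of step 1 and x of carton_medium in the frame of deck between 0.0565 and 0.0685 m and y of carton_medium in the frame of deck between -0.015 and 0.015 m and z of carton_medium in the frame of deck between 0.019 and 0.029 m and angle between the x axis of each of carton_medium, carton_small and the x axis of deck, either way round below 0.1 rad and angle between the z axis of each of carton_medium, carton_small and the z axis of deck, either way round below 0.1 rad and x of carton_small in the frame of deck between 0.044 and 0.056 m and y of carton_small in the frame of deck between -0.015 and 0.015 m and z of carton_small in the frame of deck between 0.043 and 0.053 m and contact force between the fingers and carton_small below 0.05 N), for 0.2 s.
4. the plaque stands fully down in the pocket (z of plaque in the frame of pocket below 0.005 m and horizontal distance between plaque and pocket below 0.006 m and angle between plaque's own z axis and vertical below 0.12 rad and angle between the x axis of plaque and the x axis of rack, either way round below 0.15 rad), for 0.2 s.
At the end, for the whole second after the job is handed in: large, medium, small carton stacked from the deck up, each flat (5 mm, 0.1 rad), end within 6 mm of the backstop and square to 0.1 rad, within 15 mm of the deck's mid-width; plaque upright in the pocket, foot within 5 mm of its floor; all at rest, released (all of step 1 and all of step 4 and x of carton_medium in the frame of deck between 0.0565 and 0.0685 m and y of carton_medium in the frame of deck between -0.015 and 0.015 m and z of carton_medium in the frame of deck between 0.019 and 0.029 m and angle between the x axis of each of carton_medium, carton_small and the x axis of deck, either way round below 0.1 rad and angle between the z axis of each of carton_medium, carton_small and the z axis of deck, either way round below 0.1 rad and x of carton_small in the frame of deck between 0.044 and 0.056 m and y of carton_small in the frame of deck between -0.015 and 0.015 m and z of carton_small in the frame of deck between 0.043 and 0.053 m and linear speed of each of carton_large, carton_medium, carton_small, plaque below 0.02 m/s); the robot touches nothing.
It fails at once if the food can is moved more than 30 mm (distance of food_can from where it was at the start of the episode above 0.03 m).
It fails at once if the jar is moved more than 30 mm (distance of jar from where it was at the start of the episode above 0.03 m).
It fails at once if the calculator is moved more than 30 mm (distance of calculator from where it was at the start of the episode above 0.03 m).
It fails at once if the medium carton is dropped: it moves faster than 0.7 m/s while the gripper does not touch it (linear speed of carton_medium above 0.7 m/s and contact force between the fingers and carton_medium below 0.05 N).
It fails at once if the small carton is dropped: it moves faster than 0.7 m/s while the gripper does not touch it (linear speed of carton_small above 0.7 m/s and contact force between the fingers and carton_small below 0.05 N).
It also fails if it takes over 72 s, if anything falls off the work surface, if the arm or the gripper's body presses on something with over 40 N, if the wrist force passes 120 N, or if a joint passes its speed limit or range.

## Working session

There is one attempt and no reset: what is moved stays moved. The work goes in short steps, Python scripts to look and compute and a tool call to move; the robot and the scene stay as the last step left them, time stands still between calls to the robot, and variables do not carry over. Pictures are saved under pics/ and viewed, at most 10 in all, crops included, and the job is handed in when it is done.

Besides the shell and the picture viewer there is one more tool, called after "Request:" by a JSON object that holds its "method" and its "body". carry_out: Moves the arm, as the interface text tells. Its arguments: {"type":"object","properties":{"series":{"type":"array","items":{"type":"array","items":{"type":"number"}}}},"required":["series"]}

```bash
mkdir -p pics; ls
python3 - <<'E'
from cell import env
import cv2,numpy as np
print(env.state())
for n in ("scene","top"):
    p,d=env.read_camera(n); np.savez(f"{n}.npz",p=p,d=d)
    cv2.imwrite(f"pics/{n}0.png",p[:,:,::-1]); c=env.get_calibration(n); print(n,c)
print(env.get_calibration("wrist"))
E
```

```text
pics
{'t': 0.0, 'joints': array([-1.38063223e+00,  4.91537983e-01,  1.55947707e+00, -5.21795334e-06,
        1.09169343e+00, -1.05635805e-01]), 'qvel': array([-9.58580820e-05,  5.98170935e-04, -6.53775732e-04,  4.03572689e-04,
        5.87767471e-04, -1.15432217e-03]), 'tau': array([-8.02637787e-04, -6.12638783e+01, -2.58179981e+01,  6.92001614e-02,
        4.82411915e-02, -1.04864273e-04]), 'eef_pos': array([ 182.18200962, -597.81089922,  404.16552287]), 'tcp_rot': array([-3.14048255e+00, -1.13050745e-04,  2.95802243e-01]), 'ft_force': array([-0.72951302,  0.27040446, -0.98145436]), 'moment': array([ 0.02612417, -0.03936918, -0.0666546 ]), 'grip_force': 0.0, 'opening': 1.002377015889604}
scene {'intrinsics': array([[437.95175366,   0.        , 316.77360116],
       [  0.        , 437.95175366, 191.3545682 ],
       [  0.        ,   0.        ,   1.        ]]), 'cam_to_world': array([[ 8.48394051e-01, -3.61275296e-01,  3.86920787e-01,
         9.67612085e+02],
       [ 5.29362808e-01,  5.81205891e-01, -6.18041042e-01,
        -7.58413043e+02],
       [-1.59768000e-03,  7.29163818e-01
[... 489 characters left out ...]
],
       [-1.22199176e-02,  1.67406172e-01,  9.85812278e-01,
         9.67073248e+02],
       [ 0.00000000e+00,  0.00000000e+00,  0.00000000e+00,
         1.00000000e+00]])}
{'intrinsics': array([[281.91744918,   0.        , 315.87001219],
       [  0.        , 281.91744918, 193.89990811],
       [  0.        ,   0.        ,   1.        ]]), 'T_tool_cam': array([[-5.02868919e-05,  9.62626954e-01,  2.70830841e-01,
         7.75133183e+01],
       [ 9.99999949e-01,  1.33787897e-04, -2.89852315e-04,
        -2.67324545e-01],
       [-3.15253540e-04,  2.70830813e-01, -9.62626912e-01,
         2.12066689e+01],
       [ 0.00000000e+00,  0.00000000e+00,  0.00000000e+00,
         1.00000000e+00]])}
```

View pics/top0.png

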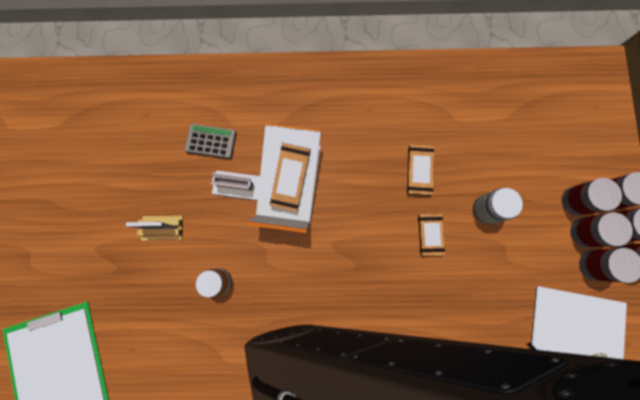

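View pics/scene0.png

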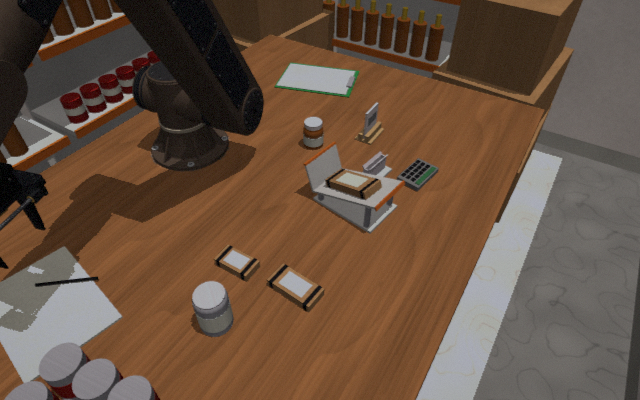

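The top view shows the rack at about (288,178) with the large carton on it. The medium carton is at (421,170), the small one at (432,235), the can at (500,205), the plaque and rest at (155,226), the pocket at (233,184), the jar at (212,284) and the calculator at (212,142). The scene view agrees.

```bash
cat > h.py <<'E'
import numpy as np,cv2
from scipy.spatial.transform import Rotation as R
from cell import env
def cloud(n,st=None,data=None):
    p,d=data if data else env.read_camera(n)
    c=env.get_calibration(n); K=c["intrinsics"]
    v,u=np.indices(d.shape); X=(u-K[0,2])/K[0,0]*d; Y=(v-K[1,2])/K[1,1]*d
    P=np.stack([X,-Y,-d],-1)
    if n=="wrist":
        T=np.eye(4);T[:3,:3]=R.from_euler("xyz",st["tcp_rot"]).as_matrix();T[:3,3]=st["eef_pos"];T=T@c["T_tool_cam"]
    else: T=c["cam_to_world"]
    W=P@T[:3,:3].T+T[:3,3]; W[d<=0]=np.nan
    return p,W
def rect(pts):
    (c,s,a)=cv2.minAreaRect(pts[:,:2].astype(np.float32))
    if s[0]<s[1]: s=s[::-1];a+=90
    return np.round(c,1),np.round(s,1),round((a+90)%180-90,1)
E
python3 - <<'E'
from h import *
for n in("top","scene"):
    z=np.load(n+".npz"); p,W=cloud(n,data=(z["p"],z["d"])); np.savez(n+"W.npz",W=W)
    z=W[...,2]
    for lo,hi in((16,32),(75,100),(85,115)):
        m=((z>lo)&(z<hi)&(W[...,0]>250)&(W[...,0]<900)&(abs(W[...,1])<550)).astype(np.uint8)
        k,l,s,c=cv2.connectedComponentsWithStats(m)
        for i in range(1,k):
            if s[i,4]>25:
                q=W[l==i]; print(n,(lo,hi),s[i],rect(q),np.round(np.median(q,0),1))
    print(n,"counter z",np.nanmedian(z))
E
```

```text
top (16, 32) [ 184  124   51   34 1207] (array([693.2, 250.4]), array([120.1,  75.3]), 80.2) [692.9 249.6  19.2]
top (16, 32) [ 408  144   26   51 1226] (array([ 606.6, -282.7]), array([126.1,  61.7]), -4.9) [ 605.  -281.3   24.9]
top (16, 32) [216 178  23   4  29] (array([586.2, 199.9]), array([54.3,  5.4]), 86.8) [586.  201.8  25.6]
top (16, 32) [474 195  15  28  70] (array([ 501.4, -419.3]), array([67.4, 22.8]), 10.4) [ 495.6 -412.7   25.8]
top (16, 32) [419 213  26  42 954] (array([ 444.8, -299. ]), array([99.5, 55.2]), 0.5) [ 443.5 -298.4   24.9]
top (16, 32) [137 219  44  16 444] (array([472.2, 367.8]), array([102.4,  37.4]), 89.1) [465.7 359.   27.7]
top (16, 32) [223 269   8  25  37] (array([339.8, 196. ]), array([56.4, 15.3]), 3.0) [341.7 191.2  23.2]
top (75, 100) [ 261  126   59   77 2208] (array([606.3,  44.8]), array([168. , 130.3]), -8.8) [620.1  44.8  89.8]
top (75, 100) [484 189  25  32 189] (array([ 499. , -425.5]), array([72.8, 33.5]), 18.5) [ 493.8 -415.1   90. ]
top (75, 100) [250 217  58  11 146] (array([472.3,  64.5]), array([129.2,   8.2]), 81.2) [472.3  64.2  
[... 2270 characters left out ...]
[192 290  37  30 295] (array([ 520.6, -451.9]), array([72.9, 41.4]), 59.0) [ 533.7 -464.2   88.9]
scene (85, 115) [365 102  13  18 102] (array([472. , 367.9]), array([83.5, 10.1]), -89.8) [473.8 363.  101. ]
scene (85, 115) [304 117  18  12 162] (array([337.8, 223.1]), array([57.7, 54.3]), -56.9) [338.9 220.3  89.6]
scene (85, 115) [304 144  34  31 355] (array([466.2,  67.4]), array([132.5,  16.9]), 80.1) [466.1  63.8 100.4]
scene (85, 115) [ 341  173   64   38 1316] (array([626.2,  43.3]), array([144.6, 133.2]), -8.3) [649.   29.2  97.7]
scene (85, 115) [ 192  281   36   36 1027] (array([ 508.1, -444. ]), array([71.3, 70. ]), -81.7) [ 513.5 -448.6  108.6]
scene counter z -0.6120989337837273
```

Run:
```python
from h import *
for n in("top","scene"):
    W=np.load(n+"W.npz")["W"]; q=W[(abs(W[...,0]-590)<150)&(abs(W[...,1]-50)<95)&(W[...,2]>25)]
    best=None; rng=np.random.default_rng(0)
    A=np.c_[q[:,:2],np.ones(len(q))]
    # deck plane: seed with slope 18deg, yaw -8.7
    e=np.array([np.cos(np.radians(-8.7)),np.sin(np.radians(-8.7))]); s=q[:,:2]@e; h=q[:,2]-np.tan(np.radians(18))*s
    H,b=np.histogram(h,bins=np.arange(h.min(),h.max(),1.5)); pk=np.argsort(H)[::-1][:6]; print(n,[(round(b[i],1),H[i]) for i in pk])
    # deck & carton top peaks 25.2 apart
    i0=min(i for i in pk if H[i]>0.4*H[pk[0]]); h0=b[i0]+.75
    m=abs(h-h0)<3
    for _ in range(5):
        c=np.linalg.lstsq(A[m],q[m,2],rcond=None)[0]; r=q[:,2]-A@c; m=abs(r)<2
    print("deck plane slope",np.degrees(np.arctan(np.hypot(*c[:2]))),"yaw",np.degrees(np.arctan2(c[1],c[0])),rect(q[m]),m.sum())
    mm=abs(r-25.2)<3; c2=np.linalg.lstsq(A[mm],q[mm,2],rcond=None)[0]
    g=c[:2]/np.hypot(*c[:2]); k=np.hypot(*c[:2]); 
    yaw=np.radians(-8.7); ex=np.array([np.cos(yaw)*np.cos(np.radians(18)),np.sin(yaw)*np.cos(np.radians(18)),np.sin(np.radians(18))]); ey=np.array([-np.sin(yaw),np.cos(yaw),0]); nz=np.cross(ex,ey)
    dd=np.c_[q@ex,q@ey,q@nz]; D0=np.median(dd[m,2])
    print("deck n",D0, "deck y range",rect(dd[m]),"xr",np.percentile(dd[m,0],[.5,99.5]),"yr",np.percentile(dd[m,1],[.5,99.5]))
    t=abs(dd[:,2]-D0-24)<2.5; inn=t
    print("carton",rect(dd[inn]),inn.sum(),"n",np.median(dd[inn,2])-D0)
    bs=(dd[:,2]-D0>30); print("backstop x pct",np.percentile(dd[bs,0],[2,20,50,80,98]),bs.sum(),"y",np.percentile(dd[bs,1],[1,99]), "ntop",np.percentile(dd[bs,2],99)-D0)
    print(np.round([ex,ey,nz],3).tolist())
```

```text
top [(np.float64(-118.7), np.int64(1033)), (np.float64(-117.2), np.int64(876)), (np.float64(-93.2), np.int64(619)), (np.float64(-120.2), np.int64(584)), (np.float64(-91.7), np.int64(492)), (np.float64(-94.7), np.int64(403))]
deck plane slope 18.035370417027853 yaw -9.0109428086072 (array([593.2,  61.3]), array([208.9, 159.7]), -8.7) 2350
deck n -111.79417362543565 deck y range (array([570.8, 150.3]), array([219.6, 159.7]), -0.0) xr [462.09282226 678.98411808] yr [ 70.94175341 200.51455062]
carton (array([550.8, 132.8]), array([179.2, 121.4]), -0.2) 1646 n 24.07250462364003
backstop x pct [455.65931075 459.0111951  461.54152148 461.98206257 462.57557063] 506 y [ 71.28958081 199.68953304] ntop 90.60065038795345
[[0.94, -0.144, 0.309], [0.151, 0.988, 0.0], [-0.305, 0.047, 0.951]]
scene [(np.float64(-118.3), np.int64(435)), (np.float64(-92.8), np.int64(332)), (np.float64(-116.8), np.int64(263)), (np.float64(-119.8), np.int64(241)), (np.float64(-94.3), np.int64(205)), (np.float64(-91.3), np.int64(169))]
deck plane slope 18.060870902106974 yaw -8.59340715051209 (array([590.1,  48.8]), array([213.6, 135.2]), -8.7) 891
deck n -111.70554001283729 deck y range (array([569. , 137.5]), array([224.6, 135.2]), 0.1) xr [458.60724125 680.96603608] yr [ 71.41852486 204.08608146]
carton (array([548. , 136.3]), array([184.7, 127.8]), 0.2) 749 n 24.038530513235287
backstop x pct [454.04685888 458.63924899 460.17195738 461.67502891 463.73786097] 697 y [ 72.2890593  202.06167195] ntop 89.10663635355203
[[0.94, -0.144, 0.309], [0.151, 0.988, 0.0], [-0.305, 0.047, 0.951]]
```

```bash
cat >> h.py <<'E'
YAW=np.radians(-8.75); S=np.radians(18)
ex=np.array([np.cos(YAW)*np.cos(S),np.sin(YAW)*np.cos(S),np.sin(S)]); ey=np.array([-np.sin(YAW),np.cos(YAW),0]); nz=np.cross(ex,ey)
E3=np.stack([ex,ey,nz]); O=E3.T@np.array([463.,136.2,-111.75])
def todeck(q): return (q-O)@E3.T
def deck(x,y,z): return O+E3.T@np.array([x,y,z])
def move(tgt,yawdeg,zoff=0.0,tip=True,cmd=None):
    """tool shift (mm) and turn (deg) from commanded (or measured) pose to put the fingertips at tgt"""
    s=env.state() if cmd is None else cmd; M=R.from_euler("xyz",s["tcp_rot"]).as_matrix()
    t=np.array(tgt,float)+[0,0,190 if tip else 0]
    y=np.degrees(s["tcp_rot"][2]); dt=(-(yawdeg-y)+180)%360-180
    return np.round(M.T@(t-s["eef_pos"]),1),round(dt,1)
E
python3 - <<'E'
from h import *
print("O",O,"rack yaw -8.75; pocket", O[:2]+70*np.array([np.cos(YAW),np.sin(YAW)])+135*ey[:2])
for n in("top","scene"):
    W=np.load(n+"W.npz")["W"]; D=todeck(W)
    m=((abs(D[...,2]-24)<3)&(abs(D[...,1])<66)&(D[...,0]>15)&(D[...,0]<220)).astype(np.uint8)
    m=cv2.morphologyEx(m,cv2.MORPH_OPEN,np.ones((3,3)))
    k,l,s,c=cv2.connectedComponentsWithStats(m); i=1+np.argmax(s[1:,4]); print(rect(D[l==i]))
    q=W[(abs(W[...,0]-590)<60)&(abs(W[...,1]-188)<60)&(W[...,2]>45)&(W[...,2]<70)]; print("pocket lips",rect(q),len(q),np.median(q[:,2]))
print(deck(105,0,6), move(deck(105,0,100),-8.75))
E
```

```text
O [490.0642307   62.37572904  36.7943027 ] rack yaw -8.75; pocket [579.78619357 185.15589592]
(array([100.7,  -7.8]), array([149.6,  66.1]), -5.0)
pocket lips (array([578.3, 185.5]), array([93.3, 28.8]), 81.1) 314 57.72076477258605
(array([100.2,  -6.9]), array([151.3,  70.3]), -5.2)
pocket lips (array([577., 187.]), array([96.4, 29.8]), 82.1) 198 53.858806332816016
[586.93041146  47.46659785  74.94742621] (array([ 549.1, -511.8,   50.4]), np.float64(25.7))
```

Request:
{"method": "carry_out", "body": {"series": [[0.2, -0.17, 0, 8, 1], [0.5725, -0.4999, 0, 25.7, 1], [0.5725, -0.4999, 0, 25.7, 1], [0.5725, -0.4999, 0, 25.7, 1], [0.5725, -0.4999, 0, 25.7, 1], [0.5725, -0.4999, 0.03, 25.7, 1], [0.5725, -0.4999, 0.065, 25.7, 1], [0.5725, -0.4999, 0.065, 25.7, 1], [0.5725, -0.4999, 0.065, 25.7, 1], [0.5725, -0.4999, 0.065, 25.7, 1], [0.5725, -0.4999, 0.065, 25.7, 1], [0.5725, -0.4999, 0.065, 25.7, 1], [0.5725, -0.4999, 0.065, 25.7, 1], [0.5725, -0.4999, 0.065, 25.7, 1]]}}

```text
t: 1.85
eef_pos: [584.1, 47.6, 339.1]
tcp_rot: [3.141, 0.001, -0.151]
ft_force: [0.1, -0.4, -0.3]
opening: 0.998
grip_force: 0.0
```

Run:
```python
from h import *
s=env.state(); p,W=cloud("wrist",s); cv2.imwrite("pics/w1.png",p[:,:,::-1]); D=todeck(W)
print(s["eef_pos"],np.degrees(s["tcp_rot"]),s["joints"])
d0=D[(abs(D[...,2])<6)&(abs(D[...,1])<60)&(D[...,0]>20)&(D[...,0]<205)]
A=np.c_[d0[:,:2],np.ones(len(d0))]; print("deck plane resid in deck frame",np.linalg.lstsq(A,d0[:,2],rcond=None)[0],len(d0), np.percentile(d0[:,1],[1,99]),np.percentile(d0[:,0],[1,99]))
m=((abs(D[...,2]-24)<4)&(abs(D[...,1])<66)&(D[...,0]>10)&(D[...,0]<220)).astype(np.uint8)
m=cv2.morphologyEx(m,cv2.MORPH_OPEN,np.ones((3,3)))
k,l,st,c=cv2.connectedComponentsWithStats(m); i=1+np.argmax(st[1:,4]); print(rect(D[l==i]),np.median(D[l==i][:,2]))
print(move(deck(100,0,10),-8.75))
```

```text
[584.08240508  47.63575068 339.14292093] [ 1.79978714e+02  6.49834078e-02 -8.66544777e+00] [-3.12823561e-02  5.09355990e-01  1.72837788e+00 -2.96423812e-04
  9.05029290e-01  1.69093758e+00]
deck plane resid in deck frame [ 1.34211032e-03  1.25912669e-05 -1.54002105e+00] 13695 [-59.24273015  59.34113979] [ 25.00090983 204.44251895]
(array([105.4,  -5.3]), array([139.7,  66.7]), -4.8) 22.70731930100707
(array([-2.9, -1.2, 72.3]), np.float64(0.0))
```

View pics/w1.png

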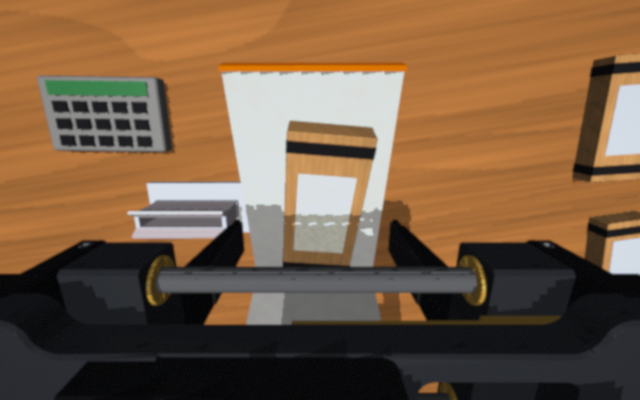

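Request:
{"method": "carry_out", "body": {"series": [[0, -0.001, 0.04, 0, 1], [0, -0.001, 0.065, 0, 1], [0, -0.001, 0.073, 0, 1], [0, -0.001, 0.073, 0, 1], [0, -0.001, 0.073, 0, 0.6], [0, -0.001, 0.073, 0, 0.6], [0, -0.001, 0.073, 0, 0.6], [0, -0.001, 0.073, 0, 0.6]]}}

```text
t: 2.9
eef_pos: [584.3, 47.9, 267.4]
tcp_rot: [3.141, -0.001, -0.153]
ft_force: [-3.4, -4.7, 6.1]
opening: 0.699
grip_force: 29.8
```

Request:
{"method": "carry_out", "body": {"series": [[-0.008, 0, 0.0026, 0, 0.6], [-0.016, 0, 0.0052, 0, 0.6], [-0.0205, 0, 0.0067, 0, 0.6], [-0.023, 0, 0.0075, 0, 0.6], [-0.0245, 0, 0.008, 0, 0.6], [-0.0245, 0, 0.008, 0, 0.6]]}}

```text
t: 3.65
eef_pos: [560.9, 52.0, 260.0]
tcp_rot: [-3.141, -0.005, -0.152]
ft_force: [3.8, -1.0, 6.8]
opening: 0.696
grip_force: 29.6
```

Run:
```python
from h import *
s=env.state(); print(s["ft_force"],s["eef_pos"],todeck(s["eef_pos"]-[0,0,190]))
p,W=cloud("top"); D=todeck(W)
m=((abs(D[...,2]-24)<3)&(abs(D[...,1])<66)&(D[...,0]>120)&(D[...,0]<220)); print(np.percentile(D[m][:,0],[50,95,99]))
```

```text
[ 3.76453728 -1.01577833  6.78018557] [560.93583912  52.0075021  259.95431265] [78.3654973   0.53367261  9.40400424]Traceback (most recent call last):
  File "<stdin>", line 4, in <module>
    return _quantile_unchecked(
        a, q, axis, out, overwrite_input, method, keepdims, weights)
    return _ureduce(a,
                    func=_quantile_ureduce_func,
    ...<5 lines>...
                    overwrite_input=overwrite_input,
                    method=method)
    r = func(a, **kwargs)
    result = _quantile(arr,
                       quantiles=q,
    ...<2 lines>...
                       out=out,
                       weights=wgt)
    slices_having_nans = np.isnan(arr[-1, ...])
                                  ~~~^^^^^^^^^
IndexError: index -1 is out of bounds for axis 0 with size 0
```

Request:
{"method": "carry_out", "body": {"series": [[-0.002, 0, 0.0006, 0, 0.6], [-0.003, 0, 0.001, 0, 0.6], [-0.003, 0, 0.001, 0, 0.6]]}}

```text
t: 4.08
eef_pos: [559.6, 52.2, 259.9]
tcp_rot: [-3.141, -0.011, -0.152]
ft_force: [13.0, -2.9, 8.3]
opening: 0.699
grip_force: 29.5
```

Request:
{"method": "carry_out", "body": {"series": [[-0.001, 0, 0, 0, 0.7], [0, 0, 0, 0, 1], [0, 0, 0, 0, 1], [0, 0, 0, 0, 1], [0.02, 0, -0.05, 0, 1], [0.045, 0, -0.09, 0, 1], [0.045, 0, -0.12, 0, 1], [0.045, 0, -0.12, 0, 1]]}}

```text
t: 5.08
eef_pos: [601.6, 45.6, 379.5]
tcp_rot: [-3.141, -0.003, -0.153]
ft_force: [0.0, 0.0, 0.2]
opening: 1.001
grip_force: 0.0
```

Run:
```python
from h import *
s=env.state(); p,W=cloud("wrist",s); D=todeck(W); print(s["eef_pos"],s["tcp_rot"],s["ft_force"])
m=((abs(D[...,2]-22.7)<4)&(abs(D[...,1])<66)&(D[...,0]>10)&(D[...,0]<220)).astype(np.uint8)
m=cv2.morphologyEx(m,cv2.MORPH_OPEN,np.ones((3,3)))
k,l,st,c=cv2.connectedComponentsWithStats(m); i=1+np.argmax(st[1:,4]); q=D[l==i]; print(rect(q),np.median(q[:,2]),np.percentile(q[:,0],[1,99]))
f=(abs(D[...,2]+1.5)<3)&(D[...,0]>150)&(D[...,0]<205); print("deck y",np.percentile(D[f][:,1],[.3,99.7]), "deck x max",np.nanmax(D[(abs(D[...,2]+1.5)<3)&(abs(D[...,1])<40)&(D[...,0]<240)][:,0]))
b=(abs(D[...,0])<12)&(abs(D[...,1])<50)&(D[...,2]>35)&(D[...,2]<90); print("bs",b.sum(),np.percentile(D[b][:,0],[5,50,95]) if b.any() else 0)
```

```text
[601.57878343  45.55070637 379.50926375] [-3.14124636 -0.00318464 -0.1528225 ] [0.00367565 0.03705565 0.20879581]
(array([90.6,  1.6]), array([118. ,  66.6]), -2.1) 22.688759421241873 [ 34.43795099 149.17153146]
deck y [-61.32627681  67.87720638] deck x max 217.17148411817618
bs 2325 [-3.39574802 -2.28890693 -1.24573319]
```

Request:
{"method": "carry_out", "body": {"series": [[0.01, 0.06, 0, 0, 1], [0.02, 0.122, 0, 0, 1], [0.03, 0.184, 0, -3.9, 1], [0.04, 0.246, 0.02, -3.9, 1], [0.055, 0.308, 0.06, -3.9, 1], [0.055, 0.322, 0.1, -3.9, 1], [0.055, 0.322, 0.12, -3.9, 1], [0.055, 0.322, 0.12, -3.9, 1]]}}

```text
t: 6.12
eef_pos: [606.7, -280.2, 255.8]
tcp_rot: [-3.14, 0.004, -0.085]
ft_force: [0.4, -0.4, -0.1]
opening: 0.999
grip_force: 0.0
```

Run:
```python
from h import *
s=env.state(); p,W=cloud("wrist",s); print(s["eef_pos"],np.degrees(s["tcp_rot"]),s["ft_force"])
def comp(W,lo,hi,x,y,r=130):
    m=((W[...,2]>lo)&(W[...,2]<hi)&(np.hypot(W[...,0]-x,W[...,1]-y)<r)).astype(np.uint8); m=cv2.morphologyEx(m,cv2.MORPH_OPEN,np.ones((3,3)))
    k,l,st,c=cv2.connectedComponentsWithStats(m); i=1+np.argmax(st[1:,4]); q=W[l==i]; return rect(q),np.median(q[:,2]),np.percentile(q,[1,99],axis=0)
print(comp(W,18,32,620,-281))
print(move([606.8,-281.5,9],-4.8))
p,W=cloud("top"); D=todeck(W); m=((abs(D[...,2]-24)<3)&(abs(D[...,1])<66)&(D[...,0]>12)&(D[...,0]<220)); q=D[cv2.morphologyEx(m.astype(np.uint8),cv2.MORPH_OPEN,np.ones((3,3)))>0]
print("large",rect(q))
```

```text
[ 606.68944282 -280.23034288  255.75797695] [-179.89350407    0.21333615   -4.84162513] [ 0.35859881 -0.40133699 -0.08990162]
((array([ 615.1, -280.1]), array([108.9,  60.3]), -4.7), np.float64(22.81602392170163), array([[ 562.30691033, -311.52680345,   21.18748618],
       [ 668.99378702, -249.40618694,   24.3221743 ]]))
(array([-0.2,  1.5, 58.6]), np.float64(-0.0))
large (array([0., 0.]), array([0., 0.]), 0.0)
```

Request:
{"method": "carry_out", "body": {"series": [[0, 0, 0.03, 0, 1], [0, 0, 0.05, 0, 1], [0, 0, 0.057, 0, 1], [0, 0, 0.057, 0, 0.5], [0, 0, 0.057, 0, 0.5], [0, 0, 0.057, 0, 0.5], [0, 0, 0.057, 0, 0.5], [0, 0, 0.057, 0, 0.5], [0, 0, 0.02, 0, 0.5], [0, 0, -0.04, 0, 0.5], [0, 0, -0.1, 0, 0.5], [0, 0, -0.12, 0, 0.5]]}}

```text
t: 7.72
eef_pos: [606.9, -281.0, 381.6]
tcp_rot: [3.139, -0.004, -0.085]
ft_force: [-0.1, -0.5, -2.9]
opening: 0.633
grip_force: 30.0
```

Run:
```python
from h import *
s=env.state(); print(s["eef_pos"],np.degrees(s["tcp_rot"]),s["ft_force"],s["opening"])
p,W=cloud("top"); D=todeck(W); m=((abs(D[...,2]-24)<3)&(abs(D[...,1])<66)&(D[...,0]>12)&(D[...,0]<220)); print(m.sum()); q=D[cv2.morphologyEx(m.astype(np.uint8),cv2.MORPH_OPEN,np.ones((3,3)))>0]
print("large",rect(q))
# pad centre (tip+~... ) targets: carton bottom is 9mm below tip
c=deck(72,1.5,24)
print("tip hover",move(c+[0,0,90],-8.75),move(c+[0,0,35],-8.75))
```

```text
[ 606.88608388 -281.02302938  381.64222599] [179.87051695  -0.25629225  -4.84813574] [-0.10431622 -0.46263387 -2.85504089] 0.6327383072531891
641
large (array([118.9,  -2.7]), array([65.9, 61.8]), 87.0)
tip hover (array([ -84.6, -329.7,   19.5]), np.float64(3.9)) (array([ -84.9, -329.9,   74.5]), np.float64(3.9))
```

Run:
```python
from h import *
f=deck(66.5,3,38)-[0,0,6]; print(f)
print(move(f+[0,0,70],-8.75),move(f+[0,0,22],-8.75))
```

```text
[541.42380079  57.50606176  87.48408044]
(array([ -94.1, -331.9,   33.8]), np.float64(3.9)) (array([ -94.4, -332. ,   81.8]), np.float64(3.9))
```

Request:
{"method": "carry_out", "body": {"series": [[-0.015, -0.055, 0, 0, 0.5], [-0.03, -0.11, 0, 0, 0.5], [-0.045, -0.165, 0, 0, 0.5], [-0.06, -0.22, 0, 0, 0.5], [-0.077, -0.275, 0, 3.9, 0.5], [-0.09, -0.32, 0.015, 3.9, 0.5], [-0.0942, -0.332, 0.034, 3.9, 0.5], [-0.0942, -0.332, 0.055, 3.9, 0.5], [-0.0942, -0.332, 0.075, 3.9, 0.5], [-0.0942, -0.332, 0.082, 3.9, 0.5], [-0.0942, -0.332, 0.082, 3.9, 0.5]]}}

```text
t: 9.15
eef_pos: [540.9, 57.7, 294.9]
tcp_rot: [3.141, 0.002, -0.153]
ft_force: [-0.3, -0.4, -3.0]
opening: 0.632
grip_force: 30.0
```

Request:
{"method": "carry_out", "body": {"series": [[0, 0, 0.004, 0, 0.5], [0, 0, 0.008, 0, 0.5], [0, 0, 0.008, 0, 0.5]]}}

```text
t: 9.52
eef_pos: [540.9, 57.7, 287.7]
tcp_rot: [3.141, 0.001, -0.153]
ft_force: [-4.8, 1.0, 0.6]
opening: 0.63
grip_force: 30.0
```

Request:
{"method": "carry_out", "body": {"series": [[0, 0, 0.003, 0, 0.5], [0, 0, 0.006, 0, 0.5], [0, 0, 0.006, 0, 0.5]]}}

```text
t: 9.9
eef_pos: [541.1, 57.7, 281.8]
tcp_rot: [3.141, 0.0, -0.153]
ft_force: [-4.8, 1.2, 1.0]
opening: 0.626
grip_force: 30.0
```

Run:
```python
from h import *
s=env.state(); print(s["eef_pos"],s["ft_force"])
p,W=cloud("scene"); D=todeck(W); cv2.imwrite("pics/s1.png",cv2.resize(p[90:240,260:460,::-1],None,fx=4,fy=4,interpolation=cv2.INTER_CUBIC))
m=(abs(D[...,1]-0)<25)&(D[...,2]>15)&(D[...,2]<75)&(D[...,0]>60)&(D[...,0]<160)
for a in range(70,160,6):
    q=D[m&(abs(D[...,0]-a)<3)]
    if len(q): print(a,len(q),np.round(np.percentile(q[:,2],[10,50,90]),1))
```

```text
[541.08033123  57.69815546 281.76276979] [-4.75563108  1.23872512  1.01683524]
70 15 [49.  49.6 50.7]
76 17 [43.1 49.7 51.1]
82 32 [33.5 49.4 51.2]
88 23 [42.1 49.1 50.2]
94 19 [43.3 48.9 49.8]
100 24 [46.2 48.9 50. ]
106 27 [47.  48.4 49.8]
112 22 [46.1 48.  49.5]
118 20 [47.6 48.6 49.5]
124 64 [25.1 42.6 49. ]
130 88 [23.9 33.7 45.9]
136 17 [23.5 24.8 26.3]
142 25 [23.  24.3 25.5]
148 45 [17.2 20.9 25. ]
154 1 [22.8 22.8 22.8]
```

View pics/s1.png

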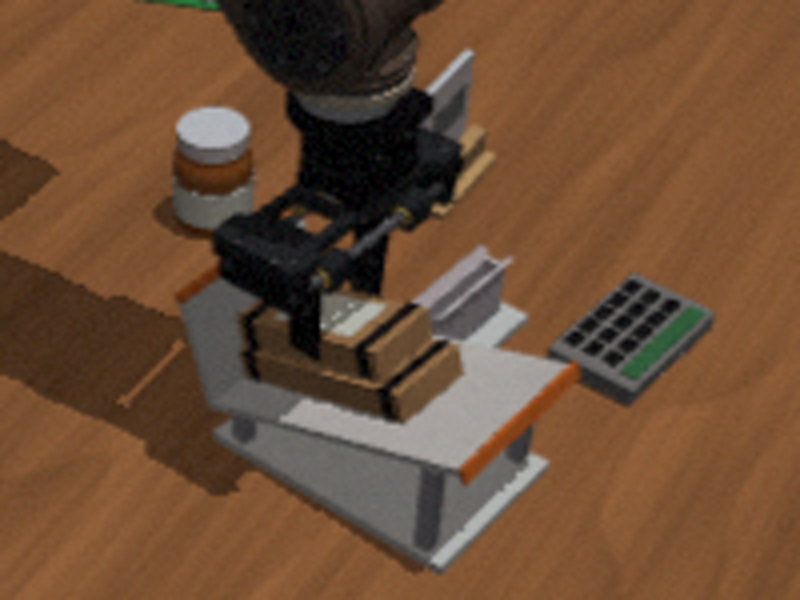

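The picture shows the medium carton in the grip at (330,330), tilted almost flat onto the large one.

Request:
{"method": "carry_out", "body": {"series": [[0, 0, 0.002, 0, 0.5], [-0.002, 0, 0.0026, 0, 0.5], [-0.004, 0, 0.0033, 0, 0.5], [-0.005, 0, 0.0036, 0, 0.5], [-0.005, 0, 0.0036, 0, 0.5]]}}

```text
t: 10.58
eef_pos: [537.2, 58.3, 279.0]
tcp_rot: [-3.141, -0.005, -0.153]
ft_force: [1.7, 0.7, 5.6]
opening: 0.633
grip_force: 30.0
```

Request:
{"method": "carry_out", "body": {"series": [[-0.002, 0, 0.0006, 0, 0.5], [-0.004, 0, 0.0012, 0, 0.5], [-0.004, 0, 0.0012, 0, 0.5]]}}

```text
t: 10.95
eef_pos: [534.6, 58.7, 278.5]
tcp_rot: [-3.141, -0.01, -0.152]
ft_force: [10.5, -1.4, 5.7]
opening: 0.629
grip_force: 30.0
```

Request:
{"method": "carry_out", "body": {"series": [[0, 0, 0, 0, 1], [0, 0, 0, 0, 1], [0, 0, 0, 0, 1], [0, 0, 0, 0, 1], [0.005, 0, -0.04, 0, 1], [0.03, 0, -0.09, 0, 1], [0.05, 0, -0.12, 0, 1], [0.05, 0, -0.12, 0, 1]]}}

```text
t: 11.95
eef_pos: [582.4, 51.3, 398.7]
tcp_rot: [-3.141, -0.004, -0.153]
ft_force: [-1.5, -0.7, -0.4]
opening: 1.002
grip_force: 0.0
```

```bash
cat >> h.py <<'E'
def box(D,z,tol=4,x0=8,x1=220):
    m=((abs(D[...,2]-z)<tol)&(abs(D[...,1])<55)&(D[...,0]>x0)&(D[...,0]<x1)).astype(np.uint8); m=cv2.morphologyEx(m,cv2.MORPH_OPEN,np.ones((3,3)))
    k,l,st,c=cv2.connectedComponentsWithStats(m); i=1+np.argmax(st[1:,4]); q=D[l==i]
    A=np.c_[q[:,:2],np.ones(len(q))]; f=np.linalg.lstsq(A,q[:,2],rcond=None)[0]
    return rect(q),"z",round(np.median(q[:,2]),1),"tilt",np.round(f[:2],3),"xr",np.round(np.percentile(q[:,0],[1,99]),1),len(q)
E
python3 - <<'E'
from h import *
s=env.state(); print(s["eef_pos"],np.degrees(s["tcp_rot"]))
p,W=cloud("wrist",s); D=todeck(W); print("w med",box(D,47)); 
p,W=cloud("scene"); D=todeck(W); print("s med",box(D,48)); print("s large",box(D,24))
print(move([444.8,-297.5,70],0.4))
E
```

```text
[582.36294264  51.29752734 398.74345059] [-179.97299336   -0.23887933   -8.76865677]
w med ((array([71.3,  4.5]), array([104.7,  60.4]), 0.0), 'z', np.float64(46.7), 'tilt', array([-0.002,  0.   ]), 'xr', array([ 20.9, 122.7]), 4404)
s med ((array([67.,  3.]), array([118.9,  63.1]), -2.3), 'z', np.float64(48.2), 'tilt', array([-0.004,  0.007]), 'xr', array([  9.2, 122.8]), 461)
s large ((array([135.9,  -2.4]), array([72. , 40.7]), 72.1), 'z', np.float64(24.0), 'tilt', array([-0.043,  0.005]), 'xr', array([113.1, 150.9]), 183)
(array([-81.4, 365.7, 136.2]), np.float64(-9.2))
```

Request:
{"method": "carry_out", "body": {"series": [[-0.013, 0.06, 0, 0, 1], [-0.027, 0.12, 0, 0, 1], [-0.04, 0.18, 0, -9.2, 1], [-0.054, 0.24, 0, -9.2, 1], [-0.067, 0.3, 0.03, -9.2, 1], [-0.0814, 0.36, 0.08, -9.2, 1], [-0.0814, 0.3657, 0.12, -9.2, 1], [-0.0814, 0.3657, 0.136, -9.2, 1], [-0.0814, 0.3657, 0.136, -9.2, 1]]}}

```text
t: 13.18
eef_pos: [445.5, -296.8, 260.0]
tcp_rot: [-3.139, 0.002, 0.008]
ft_force: [0.1, 0.2, 0.8]
opening: 1.003
grip_force: 0.0
```

Run:
```python
from h import *
s=env.state(); p,W=cloud("wrist",s); print(s["eef_pos"],np.degrees(s["tcp_rot"]),s["ft_force"])
m=((W[...,2]>18)&(W[...,2]<32)&(np.hypot(W[...,0]-450,W[...,1]+298)<80)).astype(np.uint8); q=W[cv2.morphologyEx(m,cv2.MORPH_OPEN,np.ones((3,3)))>0]
print(rect(q),np.percentile(q,[1,99],axis=0))
p,W=cloud("top"); D=todeck(W); print("t med",box(D,48))
print(move([444.8,-297.5,9],0.4))
```

```text
[ 445.54499517 -296.77138729  260.03223724] [-1.79878864e+02  1.35832987e-01  4.61779517e-01] [0.13091549 0.23447727 0.80974814]
(array([ 446.1, -296.6]), array([97.4, 54.6]), 0.5) [[ 398.89274536 -322.93328031   21.06686032]
 [ 494.27772004 -270.00981142   24.36399851]]
t med ((array([66.,  1.]), array([115.6,  60.4]), 0.1), 'z', np.float64(48.2), 'tilt', array([ 0.001, -0.004]), 'xr', array([  9.7, 122.7]), 1298)
(array([-1.4,  0.7, 63. ]), np.float64(0.1))
```

Request:
{"method": "carry_out", "body": {"series": [[-0.0005, 0, 0.035, 0, 1], [-0.0005, 0, 0.056, 0, 1], [-0.0005, 0, 0.062, 0, 1], [-0.0005, 0, 0.062, 0, 0.4], [-0.0005, 0, 0.062, 0, 0.4], [-0.0005, 0, 0.062, 0, 0.4], [-0.0005, 0, 0.062, 0, 0.4], [-0.0005, 0, 0.062, 0, 0.4], [-0.0005, 0, 0.062, 0, 0.4], [0, 0, 0.02, 0, 0.4], [0, 0, -0.04, 0, 0.4], [0, 0, -0.1, 0, 0.4], [0, 0, -0.14, 0, 0.4], [0, 0, -0.14, 0, 0.4], [0, 0, -0.14, 0, 0.4]]}}

```text
t: 15.15
eef_pos: [445.3, -297.4, 399.8]
tcp_rot: [-3.141, 0.001, 0.008]
ft_force: [0.8, -0.0, -1.5]
opening: 0.568
grip_force: 30.0
```

Run:
```python
from h import *
s=env.state(); print(s["eef_pos"],s["opening"],s["grip_force"],s["ft_force"])
f=deck(54.5,3,62)-[0,0,5]; print(f)
print(move(f+[0,0,70],-8.75),move(f+[0,0,22],-8.75))
```

```text
[ 445.33555452 -297.4103539   399.84623713] 0.5680623077601523 29.999466240406036 [ 0.7564013  -0.02461779 -1.52280255]
[522.81385685  60.37040609 107.6012329 ]
(array([  80.3, -357.1,   32.5]), np.float64(9.2)) (array([  80.4, -357.1,   80.5]), np.float64(9.2))
```

Request:
{"method": "carry_out", "body": {"series": [[0.013, -0.06, 0, 0, 0.4], [0.027, -0.12, 0, 0, 0.4], [0.04, -0.18, 0, 0, 0.4], [0.054, -0.24, 0, 9.2, 0.4], [0.067, -0.3, 0, 9.2, 0.4], [0.08, -0.35, 0.015, 9.2, 0.4], [0.0803, -0.357, 0.035, 9.2, 0.4], [0.0803, -0.357, 0.06, 9.2, 0.4], [0.0803, -0.357, 0.08, 9.2, 0.4], [0.0803, -0.357, 0.082, 9.2, 0.4], [0.0803, -0.357, 0.082, 9.2, 0.4]]}}

```text
t: 16.52
eef_pos: [523.2, 60.0, 318.5]
tcp_rot: [3.141, 0.001, -0.153]
ft_force: [0.8, -0.2, -1.2]
opening: 0.567
grip_force: 30.0
```

Request:
{"method": "carry_out", "body": {"series": [[0, 0, 0.004, 0, 0.4], [0, 0, 0.007, 0, 0.4], [0, 0, 0.01, 0, 0.4], [0, 0, 0.01, 0, 0.4]]}}

```text
t: 17.02
eef_pos: [522.8, 60.0, 309.2]
tcp_rot: [3.141, 0.0, -0.153]
ft_force: [-4.6, 0.6, 4.1]
opening: 0.566
grip_force: 30.0
```

Request:
{"method": "carry_out", "body": {"series": [[0, 0, 0.003, 0, 0.4], [0, 0, 0.006, 0, 0.4], [0, 0, 0.008, 0, 0.4], [0, 0, 0.008, 0, 0.4]]}}

```text
t: 17.52
eef_pos: [522.6, 60.1, 301.2]
tcp_rot: [3.141, 0.001, -0.153]
ft_force: [-4.9, 0.2, 4.8]
opening: 0.567
grip_force: 30.0
```

Run:
```python
from h import *
p,W=cloud("scene"); D=todeck(W)
m=(abs(D[...,1]-0)<25)&(D[...,2]>30)&(D[...,2]<95)
for a in range(34,135,6):
    q=D[m&(abs(D[...,0]-a)<3)]
    if len(q): print(a,len(q),np.round(np.percentile(q[:,2],[10,50,90]),1))
```

```text
34 18 [41.3 67.8 78.1]
40 12 [47.  69.6 78. ]
46 11 [45.5 58.6 78.3]
52 17 [48.6 76.5 77.8]
58 16 [45.7 76.1 78. ]
64 22 [47.4 75.5 77.2]
70 39 [52.6 74.3 76.4]
76 34 [55.6 73.6 76.3]
82 33 [50.4 72.5 75.1]
88 36 [45.5 72.1 75.4]
94 41 [47.5 71.7 74.3]
100 84 [49.  61.6 72.9]
106 67 [47.9 58.8 71.4]
112 22 [40.6 47.6 48.8]
118 42 [32.9 47.4 49. ]
124 64 [31.8 39.4 46.8]
```

Request:
{"method": "carry_out", "body": {"series": [[0, 0, 0.003, 0, 0.4], [0, 0, 0.005, 0, 0.4], [-0.002, 0, 0.0056, 0, 0.4], [-0.003, 0, 0.006, 0, 0.4], [-0.003, 0, 0.006, 0, 0.4]]}}

```text
t: 18.2
eef_pos: [520.5, 60.5, 295.4]
tcp_rot: [-3.141, -0.002, -0.153]
ft_force: [1.9, 0.0, 5.6]
opening: 0.569
grip_force: 30.0
```

Request:
{"method": "carry_out", "body": {"series": [[-0.002, 0, 0.001, 0, 0.4], [-0.003, 0, 0.0014, 0, 0.4], [-0.003, 0, 0.0014, 0, 0.4]]}}

```text
t: 18.58
eef_pos: [518.0, 60.9, 294.7]
tcp_rot: [-3.141, -0.005, -0.153]
ft_force: [2.9, -0.4, 11.7]
opening: 0.565
grip_force: 30.0
```

Run:
```python
from h import *
p,W=cloud("scene"); D=todeck(W)
m=(abs(D[...,1]-0)<25)&(D[...,2]>30)&(D[...,2]<95)
for a in range(52,120,6):
    q=D[m&(abs(D[...,0]-a)<3)]
    if len(q): print(a,len(q),np.round(np.percentile(q[:,2],[10,50,90]),1))
```

```text
52 21 [43.3 72.6 74. ]
58 21 [46.8 72.4 73.5]
64 36 [49.6 71.1 72.7]
70 23 [51.8 68.1 73. ]
76 38 [43.3 71.2 72.8]
82 32 [48.2 71.2 72.6]
88 32 [47.1 71.7 73.2]
94 63 [48.6 64.5 72.7]
100 94 [47.3 58.2 70.6]
106 19 [46.3 48.4 49.6]
112 21 [46.4 48.3 49.8]
118 35 [37.4 47.2 48.7]
```

Request:
{"method": "carry_out", "body": {"series": [[-0.0015, 0, 0, 0, 0.4], [-0.003, 0, 0.0004, 0, 0.4], [-0.003, 0, 0.0004, 0, 0.4]]}}

```text
t: 19.0
eef_pos: [516.5, 61.1, 294.7]
tcp_rot: [-3.141, -0.01, -0.152]
ft_force: [14.2, -2.4, 5.7]
opening: 0.57
grip_force: 30.0
```

Touching the backstop. I'll release, rise and check.

Request:
{"method": "carry_out", "body": {"series": [[0, 0, 0, 0, 1], [0, 0, 0, 0, 1], [0, 0, 0, 0, 1], [0, 0, 0, 0, 1], [0.005, 0, -0.04, 0, 1], [0.03, 0, -0.09, 0, 1], [0.05, 0, -0.12, 0, 1], [0.05, 0, -0.12, 0, 1]]}}

```text
t: 20.0
eef_pos: [564.3, 53.6, 414.8]
tcp_rot: [-3.141, -0.004, -0.153]
ft_force: [0.2, -0.2, -0.6]
opening: 0.997
grip_force: 0.0
```

Run:
```python
from h import *
s=env.state(); print(s["eef_pos"],np.degrees(s["tcp_rot"]),s["joints"])
p,W=cloud("wrist",s); cv2.imwrite("pics/w2.png",p[:,:,::-1]); D=todeck(W); print("w small",box(D,71)); print("w med",box(D,47)); print("w large",box(D,22.7))
p,W=cloud("scene"); D=todeck(W); print("s small",box(D,72,x0=8)); print("s med",box(D,48)); print("s large",box(D,24))
print(move([472,366,160],90))
```

```text
[564.27379148  53.62598538 414.84849381] [-179.9749407    -0.22664743   -8.76736869] [-2.17639138e-02  3.97330819e-01  1.69212990e+00 -9.70765838e-05
  1.04815297e+00  1.70209929e+00]
w small ((array([54.5,  3.9]), array([88. , 54.4]), 0.2), 'z', np.float64(70.7), 'tilt', array([-0.004,  0.002]), 'xr', array([11.9, 97.8]), 3322)
w med ((array([109.5,   4.3]), array([60.8, 29.1]), -87.9), 'z', np.float64(46.6), 'tilt', array([-0.043, -0.001]), 'xr', array([ 97., 123.]), 1482)
w large ((array([127.8,   0.4]), array([66.6, 44.5]), 86.9), 'z', np.float64(22.6), 'tilt', array([-0.028,  0.003]), 'xr', array([109.7, 149.6]), 1749)
s small ((array([53.5,  2.4]), array([90.1, 55.3]), 0.7), 'z', np.float64(72.1), 'tilt', array([0.   , 0.006]), 'xr', array([ 9.6, 98. ]), 320)
s med ((array([109.4,   4.4]), array([62.4, 31.4]), -89.0), 'z', np.float64(48.1), 'tilt', array([-0.033,  0.005]), 'xr', array([ 94.7, 124.8]), 139)
s large ((array([108.6,  -1.1]), array([85. , 67.1]), -2.1), 'z', np.float64(24.2), 'tilt', array([-0.003,  0.002]), 'xr', array([ 69. , 150.7]), 220)
(array([-137.4, -294.7,   62.3]), np.float64(-98.8))
```

View pics/w2.png

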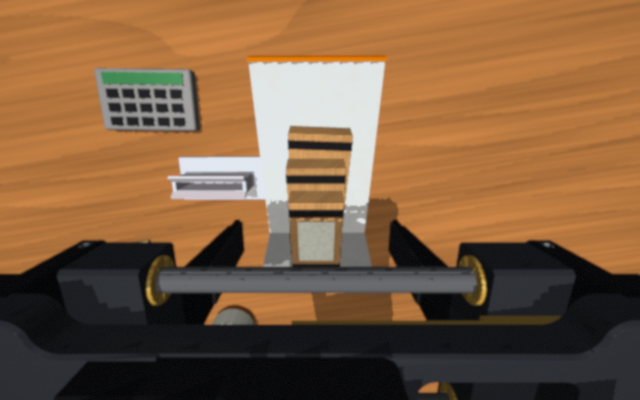

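The picture shows the three cartons stacked square, with bands at rows 145, 180 and 213, and the pocket at (210,183). Next I'll measure the pocket and go to the plaque.

Request:
{"method": "carry_out", "body": {"series": [[-0.02, -0.05, 0, -10, 0], [-0.05, -0.1, 0, -20, 0.4], [-0.08, -0.16, 0, -30, 0.4], [-0.1, -0.22, 0, -40, 0.4], [-0.137, -0.2947, 0, -50, 0.4], [-0.137, -0.2947, 0, -60, 0.4], [-0.137, -0.2947, 0, -70, 0.4], [-0.137, -0.2947, 0, -80, 0.4], [-0.137, -0.2947, 0.03, -90, 0.4], [-0.137, -0.2947, 0.045, -98.8, 0.4], [-0.137, -0.2947, 0.045, -98.8, 0.4], [-0.137, -0.2947, 0.045, -98.8, 0.4], [-0.137, -0.2947, 0.045, -98.8, 0.4]]}}

```text
t: 21.72
eef_pos: [473.0, 365.9, 368.6]
tcp_rot: [3.141, -0.0, 1.57]
ft_force: [-0.8, -0.0, 0.1]
opening: 0.398
grip_force: 0.0
```

Run:
```python
from h import *
s=env.state(); print(s["eef_pos"],np.degrees(s["tcp_rot"]),s["opening"])
p,W=cloud("wrist",s); cv2.imwrite("pics/w3.png",p[:,:,::-1])
q=W[(abs(W[...,0]-472)<40)&(abs(W[...,1]-367)<80)&(W[...,2]>85)&(W[...,2]<112)]; print("w plaque",len(q),rect(q) if len(q) else 0, np.percentile(q,[2,50,98],axis=0))
q=W[(abs(W[...,0]-472)<60)&(abs(W[...,1]-367)<80)&(W[...,2]>20)&(W[...,2]<32)]; print("rest",rect(q))
for n in("top","scene"):
    p,W=cloud(n)
    q=W[(abs(W[...,0]-580)<60)&(abs(W[...,1]-187)<70)&(W[...,2]>45)&(W[...,2]<64)]; print(n,"pocket",rect(q),len(q))
```

```text
[472.99544348 365.90404566 368.57457481] [ 1.79963534e+02 -1.83949326e-02  8.99368541e+01] 0.39804169985238763
w plaque 772 (array([470.7, 371.2]), array([79.6,  7.4]), 89.9) [[467.08153486 333.17373512  96.51446634]
 [470.81423461 374.5555328  104.62164533]
 [474.38823966 410.71810929 105.95680533]]
rest (array([470.9, 370.7]), array([100.6,  37.8]), 90.0)
top pocket (array([571.7, 168.5]), array([129.9,  46.7]), 68.0) 326
scene pocket (array([577.9, 188.6]), array([94.2, 28.9]), 83.1) 177
```

View pics/w3.png

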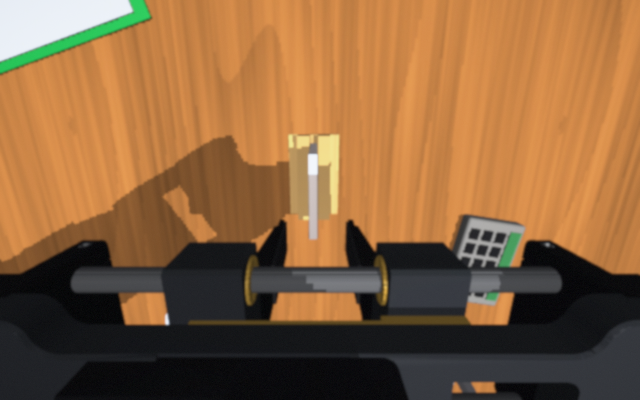

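The picture shows the plaque's edge at (313,190), upright in the rest and centred between the fingers.

Request:
{"method": "carry_out", "body": {"series": [[0.003, -0.002, 0.05, 0, 0.4], [0.003, -0.002, 0.09, 0, 0.4], [0.003, -0.002, 0.0985, 0, 0.4], [0.003, -0.002, 0.0985, 0, 0.4], [0.003, -0.002, 0.0985, 0, 0], [0.003, -0.002, 0.0985, 0, 0], [0.003, -0.002, 0.0985, 0, 0], [0.003, -0.002, 0.0985, 0, 0], [0.003, -0.002, 0.0985, 0, 0]]}}

```text
t: 23.0
eef_pos: [471.1, 368.9, 270.0]
tcp_rot: [3.141, -0.0, 1.572]
ft_force: [-1.5, -1.5, 4.9]
opening: 0.082
grip_force: 30.0
```

Request:
{"method": "carry_out", "body": {"series": [[0, 0, -0.03, 0, 0], [0, 0, -0.08, 0, 0], [0, 0, -0.13, 0, 0], [-0.04, 0.016, -0.15, 0, 0], [-0.09, 0.035, -0.15, 0, 0], [-0.14, 0.054, -0.15, 0, 0], [-0.19, 0.073, -0.15, 4, 0], [-0.24, 0.093, -0.15, 8.75, 0], [-0.25, 0.097, -0.15, 8.75, 0], [-0.25, 0.097, -0.15, 8.75, 0], [-0.25, 0.097, -0.15, 8.75, 0], [-0.25, 0.097, -0.15, 8.75, 0]]}}

```text
t: 24.5
eef_pos: [567.9, 120.2, 419.6]
tcp_rot: [3.142, 0.0, 1.421]
ft_force: [-0.0, 0.0, -0.9]
opening: 0.08
grip_force: 30.0
```

Run:
```python
from h import *
s=env.state(); print(s["eef_pos"],np.degrees(s["tcp_rot"]),s["opening"],s["ft_force"])
p,W=cloud("wrist",s); cv2.imwrite("pics/w4.png",p[:,:,::-1])
M=R.from_euler("xyz",s["tcp_rot"]).as_matrix(); T=(W-s["eef_pos"])@M   # tool frame
q=T[(abs(T[...,0]-10)<60)&(abs(T[...,1])<25)&(T[...,2]>160)&(T[...,2]<175)]; print("plaque top in tool",len(q),rect(q) if len(q) else 0,np.percentile(q,[2,98],axis=0))
a=W[(abs(W[...,0]-580)<60)&(abs(W[...,1]-190)<70)&(W[...,2]>56)&(W[...,2]<66)]; print("pocket lips",rect(a),len(a))
b=W[(abs(W[...,0]-580)<60)&(abs(W[...,1]-190)<70)&(W[...,2]>48)&(W[...,2]<55)]; print("rim",rect(b),len(b))
t=(a-s["eef_pos"])@M; print("lips in tool",rect(t)); np.savez("w4.npz",T=T)
```

```text
[567.87460916 120.15778542 419.64056716] [1.79998390e+02 7.64002306e-04 8.14047674e+01] 0.0803855640062048 [-0.03615034  0.00519685 -0.88474882]
plaque top in tool 1794 (array([ 2.5, -1. ]), array([79.7, 24.9]), 10.2) [[-35.86483875  -9.20580278 161.30190165]
 [ 41.86908781  10.76521495 173.36894171]]
pocket lips (array([577.2, 188.8]), array([91. , 27.9]), 81.9) 690
rim (array([572.1, 174.1]), array([124.3,  32.6]), 71.4) 510
lips in tool (array([69.3, -1. ]), array([91. , 27.9]), -0.5)
```

View pics/w4.png

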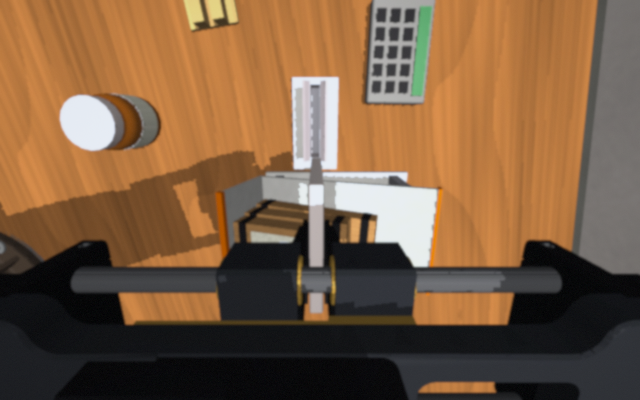

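The picture shows the pocket at (315,120), straight ahead of the held plaque at (315,200).

Run:
```python
import numpy as np
T=np.load("w4.npz")["T"]
for z0,z1 in((164,168),(168,172),(172,180),(180,200),(200,230),(230,262)):
    q=T[(T[...,0]>18)&(T[...,0]<55)&(abs(T[...,1])<9)&(T[...,2]>z0)&(T[...,2]<z1)]
    if len(q)>10: print(z0,len(q),np.round(np.percentile(q[:,1],[2,50,98]),1),np.round(np.percentile(q[:,0],[2,98]),1))
z=419.6
for x0 in range(30,112,10):
    q=T[(abs(T[...,0]-x0)<5)&(abs(T[...,1])<22)&(T[...,2]>z-66)&(T[...,2]<z-50)]
    a=q[q[:,1]<-1,1];b=q[q[:,1]>-1,1]
    if len(a)>5 and len(b)>5: print(x0,"-",np.round(np.percentile(a,[2,50,98]),1),"+",np.round(np.percentile(b,[2,50,98]),1))
```

```text
164 608 [-2.8  1.   4.3] [18.7 41.9]
168 20 [-2.8  0.2  4.1] [41.7 42.3]
172 45 [-2.9  0.5  4.4] [41.5 42.2]
180 83 [-3.1  0.4  4.4] [41.3 42.2]
200 88 [-3.2  0.7  4.4] [41.3 42.2]
230 61 [-3.   0.3  4.3] [41.4 42.2]
30 - [-14.6 -10.9  -6.5] + [ 4.9  9.6 13.3]
40 - [-14.4 -10.8  -7.3] + [ 4.8  9.5 13.2]
50 - [-14.3 -10.7  -7.3] + [ 4.8  9.5 13.1]
60 - [-14.1 -10.7  -7.2] + [ 4.8  9.4 13. ]
70 - [-14.1 -10.6  -7.1] + [ 4.7  9.3 12.9]
80 - [-15.1 -10.5  -7.1] + [ 4.7  9.2 12.8]
90 - [-15.  -11.5  -7. ] + [ 4.7  9.2 12.7]
100 - [-14.8 -11.4  -7. ] + [ 4.7  9.2 12.6]
110 - [-14.7 -10.1  -1.1] + [ 0.   8.  12.5]
```

Request:
{"method": "carry_out", "body": {"series": [[0.05, -0.001, 0, -0.5, 0], [0.0675, -0.0015, 0, -0.5, 0], [0.0675, -0.0015, 0, -0.5, 0], [0.0675, -0.0015, 0.04, -0.5, 0], [0.0675, -0.0015, 0.075, -0.5, 0], [0.0675, -0.0015, 0.085, -0.5, 0], [0.0675, -0.0015, 0.085, -0.5, 0], [0.0675, -0.0015, 0.085, -0.5, 0]]}}

```text
t: 25.55
eef_pos: [577.2, 185.7, 336.0]
tcp_rot: [3.14, -0.001, 1.428]
ft_force: [-0.1, -0.3, -0.9]
opening: 0.081
grip_force: 30.0
```

Run:
```python
from h import *
s=env.state(); print(s["eef_pos"],np.degrees(s["tcp_rot"]),s["ft_force"])
p,W=cloud("wrist",s); M=R.from_euler("xyz",s["tcp_rot"]).as_matrix(); T=(W-s["eef_pos"])@M; z=s["eef_pos"][2]
q=T[(T[...,0]>20)&(T[...,0]<60)&(abs(T[...,1])<8)&(T[...,2]>160)&(T[...,2]<z-70)]; print("plaque y",np.percentile(q[:,1],[2,98]),"x",np.percentile(q[:,0],[98,99.5]))
for x0 in range(-5,60,8):
    q=T[(abs(T[...,0]-x0)<4)&(abs(T[...,1])<22)&(T[...,2]>z-66)&(T[...,2]<z-50)]
    a=q[q[:,1]<-2,1];b=q[q[:,1]>2,1]
    if len(a)>5 and len(b)>5: print(x0,np.round(np.percentile(a,[2,50,98]),1),"+",np.round(np.percentile(b,[2,50,98]),1))
q=T[(T[...,0]>20)&(T[...,0]<70)&(abs(T[...,1])<14)&(T[...,2]>z-66)&(T[...,2]<z-45)]; print("pocket end x",np.percentile(q[:,0],[98,99.5]))
```

```text
[577.23981747 185.7415804  336.00651999] [ 1.79887045e+02 -3.16135685e-02  8.17901080e+01] [-0.1178299  -0.25636784 -0.86050748]
plaque y [-2.99660531  4.31479475] x [42.10504833 42.19320247]
-5 [-15.1 -11.2  -6.7] + [ 7.8  9.8 12.6]
3 [-15.  -11.2  -6.7] + [ 7.8 10.5 13.4]
11 [-14.9 -11.1  -7. ] + [ 7.7 10.5 13.4]
19 [-14.8 -11.   -6.5] + [ 6.9 10.4 13.3]
27 [-14.7 -10.9  -6.5] + [ 6.2  9.9 13.1]
35 [-14.5 -10.8  -6.4] + [ 5.8  9.4 13.1]
43 [-14.4  -9.9  -3.4] + [ 2.7  8.5 13. ]
51 [-14.3  -9.   -2.6] + [ 2.   8.4 12.9]
pocket end x [48.68158531 48.75976472]
```

Request:
{"method": "carry_out", "body": {"series": [[0.0005, -0.001, 0, 0, 0], [0.0005, -0.001, 0, 0, 0], [0.0005, -0.001, 0.008, 0, 0], [0.0005, -0.001, 0.016, 0, 0], [0.0005, -0.001, 0.022, 0, 0], [0.0005, -0.001, 0.026, 0, 0], [0.0005, -0.001, 0.026, 0, 0]]}}

```text
t: 26.48
eef_pos: [576.1, 186.6, 308.2]
tcp_rot: [-3.141, 0.0, 1.428]
ft_force: [-0.5, -0.1, -1.2]
opening: 0.087
grip_force: 30.0
```

Request:
{"method": "carry_out", "body": {"series": [[0, 0, 0.006, 0, 0], [0, 0, 0.012, 0, 0], [0, 0, 0.018, 0, 0], [0, 0, 0.022, 0, 0], [0, 0, 0.022, 0, 0]]}}

```text
t: 27.1
eef_pos: [576.1, 186.5, 286.2]
tcp_rot: [-3.141, 0.0, 1.428]
ft_force: [-1.0, 0.2, -1.2]
opening: 0.084
grip_force: 30.0
```

Request:
{"method": "carry_out", "body": {"series": [[0, 0, 0.004, 0, 0], [0, 0, 0.008, 0, 0], [0, 0, 0.01, 0, 0], [0, 0, 0.011, 0, 0], [0, 0, 0.011, 0, 0]]}}

```text
t: 27.72
eef_pos: [576.1, 186.5, 276.0]
tcp_rot: [3.141, 0.0, 1.428]
ft_force: [-1.7, -1.2, 4.2]
opening: 0.082
grip_force: 30.0
```

Request:
{"method": "carry_out", "body": {"series": [[0, 0, 0.001, 0, 0], [0, 0, 0, 0, 0.3], [0, 0, 0, 0, 0.3], [0, 0, 0, 0, 0.3], [0, 0, 0, 0, 0.3], [0, 0, -0.04, 0, 0.3], [0, 0, -0.1, 0, 0.3], [-0.03, 0, -0.15, 0, 0.3], [-0.09, 0, -0.2, 0, 0.3], [-0.15, 0, -0.2, 0, 0.3], [-0.2, 0, -0.2, 0, 0.3], [-0.26, 0, -0.2, 0, 0.3], [-0.26, 0, -0.2, 0, 0.3], [-0.26, 0, -0.2, 0, 0.3]]}}

```text
t: 29.48
eef_pos: [539.0, -70.7, 475.5]
tcp_rot: [-3.141, -0.0, 1.427]
ft_force: [0.1, 0.2, -0.1]
opening: 0.296
grip_force: 0.0
```

Run:
```python
from h import *
s=env.state(); print(s["eef_pos"],s["ft_force"])
p,W=cloud("scene"); D=todeck(W); cv2.imwrite("pics/s9.png",cv2.resize(p[90:240,260:460,::-1],None,fx=4,fy=4,interpolation=cv2.INTER_CUBIC))
print("s small",box(D,72)); print("s med",box(D,48)); print("s large",box(D,24))
for n in("scene","top"):
    p,W=cloud(n); q=W[(abs(W[...,0]-578)<30)&(abs(W[...,1]-187)<60)&(W[...,2]>75)&(W[...,2]<130)]
    print(n,len(q),rect(q) if len(q) else 0,np.percentile(q[:,2],[50,98]) if len(q) else 0)
```

```text
[538.96301436 -70.6725964  475.5478579 ] [ 0.07609144  0.1706238  -0.08911937]
s small ((array([53.9,  3.4]), array([91.1, 58.9]), 1.1), 'z', np.float64(72.1), 'tilt', array([-0.007,  0.016]), 'xr', array([10.7, 98.8]), 339)
s med ((array([109.,   3.]), array([62.7, 32.3]), 83.9), 'z', np.float64(47.9), 'tilt', array([-0.055,  0.007]), 'xr', array([ 93.7, 123.3]), 143)
s large ((array([101. ,  -0.9]), array([99.9, 67.3]), -1.2), 'z', np.float64(24.0), 'tilt', array([-0.009,  0.009]), 'xr', array([ 53.3, 150.1]), 228)
scene 206 (array([577.6, 188.7]), array([87.5, 10.7]), 81.3) [ 99.06831829 114.25216451]
top 229 (array([577.2, 184.9]), array([80.1,  9.1]), 81.4) [110.68669002 114.43515764]
```

View pics/s9.png

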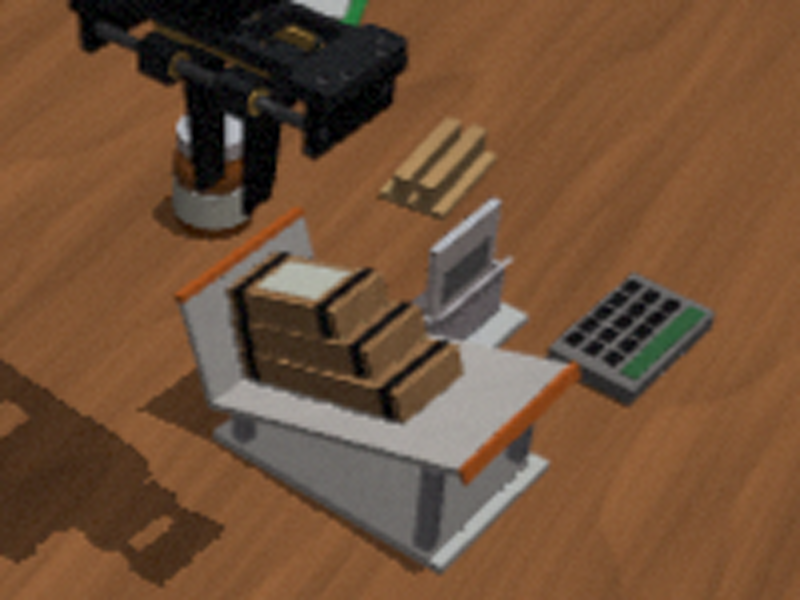

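The picture shows the stack square against the backstop at (320,320) and the plaque upright in the pocket at (465,270). The arm is clear of everything.

```bash
python3 -c "
from cell import env
print(env.job_done())"
```

```text
the job is handed in; nothing more can be done
None
```

I handed the job in at about 30 s: in the last camera check the three cartons were stacked square against the backstop and the plaque stood fully down in the pocket, everything released. `job_done()` returned no verdict.

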